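# Shut down the engraving micromotor

### The arm

A 7-joint arm with a two-finger parallel gripper is mounted at the origin on the work surface. World frame = base frame: x ahead of the robot, y to its left, z up, the work surface at z = 0. Lengths are in m, angles in rad, forces in N, time in s.
With the tool pointing down it reaches from about 0.425 to 0.925 m from the base axis. Payload 6.8 kg.
Tool frame: the origin (TCP) lies midway between the tips of the shut fingers; the grasp point (between the pads) lies 19 mm behind it; z points along the fingers, y is the line along which they close (so a half turn about z gives the same grasp; the last joint's range is limited). The gripper opens to 85 mm and grips with 20 to 120 N. Pads are 22 mm wide; open, the fingers measure 114 mm over their backs; the gripper's body (76 mm by 85 mm) begins 54 mm behind the grasp point. The pads swing forward as they close: fully open they stand 13 mm farther back than shut.
Start: joints at [-0.108, 0.477, 0.022, 1.555, -0.011, 1.109, -0.083], TCP at [0.675, 0, 0.231] pointing down, gripper open.
Joint ranges: [-2.96, 2.96], [-0.34, 2.1], [-1.41, 1.46], [0.24, 2.44], [-1.37, 4.51], [0.17, 1.92], [-2.96, 2.96]. Speed limits (rad/s): [2.39, 2.39, 3.14, 3.14, 3.14, 3.14, 3.14].

### API

Orientations are given as a rotation vector (axis times angle).
In Python, from bench import r gives the robot as it stands. The module is installed in compiled form; this text tells all that it offers.
- The arm moves only by the tool apply_moves, never from a script. Its argument "rows" is a list of rows, each a list of 6 numbers: the shift along the tool's x, y, z scaled (see below), then the turn, a rotation vector about the tool's x, y, z scaled (see below). A call has 1 to 5 rows; each row is the pose to reach, as a shift and turn from the pose commanded when the call began, along the tool's axes at that moment; what a row does not reach only later rows make up. The controller multiplies each number of a shift by 0.25 m and each number of a turn by 90 degrees. A row lasts 1/8 s, in which the tool goes at most 62.5 mm and 10.7 degrees, less where a joint would pass 70% of its speed; a pose out of reach is approached as far as the arm can. A call with a number of a shift or a turn outside -1 to 1 is refused whole. A call with a gripper value outside its range is refused whole. "claw" is the opening, from 0 (shut) to 1 (fully open), set as the call begins (left out, the last holds). The fingers move at their own pace and stop on an object; "newtons" is the grip in N (left out, the last holds). Time passes only in rows, so rows that repeat a pose let the fingers close. It gives the time, the measured TCP pose, the force, the opening and the grip force at its end, in the units of the state.
- r.get_obs(): the state, without advancing time (a new reading comes with each control period).
- r.grab_frame(name): name is "scene" or "side" or "wrist"; returns a dict with "pixels" (480x640x3 uint8, red, green, blue), "intrinsics" (3x3 intrinsics, pixels), "eye" and "attitude" of the camera in the world. Camera axes: x right, y up, looking along -z (the intrinsics and any distortion apply to the point x, -y, -z); pixel columns grow to the right and rows downward; lengths in m; the calibration is good to about 2 mm. A picture is of the moment at which its call begins. There is no depth.
- r.hand_in(): hands the job in; it is judged then, once.
Trained networks look in a picture, given as the dict that the camera call returned (one of the last four; its "shot" number tells which), for a name from the list of things; names that differ only in an ending like _2 or _b are one class to them, and where a whole thing is asked for, a point or a joint stands for the part that bears it (a point fixed in the world has none). Each returns a list of dicts, best first, with "conf" (0 to 1); they miss things now and then, are a little off and sometimes report something else, mostly with a low value. They report only what shows in the picture. A call takes as long as a camera call. They do not tell look-alikes from the thing itself.
- r.search_frame(picture, thing): "rect" ([left, top, width, height] in pixels, round what is visible of it).
- r.outline_of(picture, thing): "pixels" (480x640 bool, what is visible of it) and "rect" ([left, top, width, height] in pixels, round what is visible of it).
- r.landmark_of(picture, thing): "point" ([column, row] in pixels: a listed point, or the origin of a listed thing).
The state is a dict: "clock": time; "joints": joint angles; "qvel": joint speeds; "tau": joint torques, N m; "tcp_pos": TCP position; "orientation": TCP orientation; "contact_force": force on the tool from outside, world axes, zero at the start; "moment": the same for the moment, N m; "grip_width": finger opening in m; "gripper_force": force on a finger pad.
Only numpy, scipy, OpenCV 4.12 (cv2) and the standard library are available. Lean on these libraries where they do the work, as an engineer would, in place of code of your own. Each camera call takes 0.05 s, during which the arm holds its last target. There are 200 camera calls.

### The job

The engraving handpiece has been left lying on the control unit in the way of the red speed lever. Lay it gently in its brass cradle, thick body in the wide fork and thin neck in the narrow one, and let go; then push the red lever anticlockwise (seen from above) all the way round to its off stop. Leave the blue dial, the green-capped pot, the amber bottle, the metal tin and the brush as they are.

Things in the scene. Friction and masses are not known exactly. Their poses are not given: they have to be found in the camera images.
- unit: Grey control box with a white top panel, fixed to the bench; 190 x 190 mm, 60 mm high. Origin: centre of its underside; x, y along its sides, z up. On its panel are the red speed lever and the blue torque dial; the handpiece and the green-capped pot stand on it.
- lever_axis (a point): Point on the white panel (60 mm above the bench) on the vertical axis of the speed lever, at x = +20, y = -20 mm in the unit's frame. The hub is a black upright cylinder, 28 mm in diameter, reaching 27 mm above the panel.
- lever_tip (a point): Outer end of the red lever arm, 68 mm from the lever's axis and 16 mm above the panel. The arm is a straight radial bar, 12 mm wide and 12 mm tall, its underside 10 mm above the panel.
- speed_lever (a joint): Angle of the red lever in rad: 0 at the off stop (its anticlockwise end), growing clockwise seen from above, at most 4.4; starts at 2.8 to 4.0. The arm points at 4.49 minus this value, anticlockwise from the unit's x axis. Stiff (about 0.08 N m, 1.6 N at 50 mm out); stays where it is left. The handpiece lies in its way.
- torque_dial (a joint): Angle (rad) of the small blue torque dial, to be left alone.
- dial_top (a point): Top centre of the blue dial: 28 mm in diameter, 24 mm high over the panel, at x = +70, y = -70 mm in the unit's frame.
- dial_edge (a point): One end of the raised pointer bar on the blue dial, 13 mm from the dial's axis and 21 mm over the panel.
- handpiece: Loose pen-shaped handpiece, 147 mm long, 180 g, lying on its collars (axis 15 mm up) along the unit's y. Origin: on its axis at the grip place near its centre of mass; x to the nose. Black round body 22 mm in diameter, x -62 to +28 mm, with square 30 mm rubber collars at -59 to -49 and +18 to +28; steel neck 14 mm in diameter, +28 to +58; brass nose to +85. About 58 mm from the lever axis, to -x.
- nose_tip (a point): Tip of the handpiece's brass nose, 85 mm along its x axis.
- cradle: Fixed cradle: dark wooden foot 130 x 70 x 8 mm with two upright brass forks 6 mm thick, open upwards. Origin: centre of the underside; x from the wide fork to the narrow one. Wide fork at x = -33 mm: slot 25 mm, floor 34 mm up, for the 22 mm body. Narrow fork at x = +42 mm: slot 17 mm, floor 38 mm up, for the 14 mm neck. Slots straight to 47 mm up, then flaring to 59 mm.
- cradle_seat (a point): Where the handpiece's origin comes when it lies home in the cradle: 45 mm above the cradle's origin, axes as the cradle (the handpiece's x along the cradle's x). It has about 11 mm of play along the axis between the collars and the forks.
- paste_pot: Loose small white pot with a green cap, 28 mm in diameter, 30 mm high, standing on the unit's panel near the +x +y corner. Origin: centre of its underside. Leave alone.
- spirit_bottle: Loose amber bottle with an orange cap, 40 mm in diameter, 100 mm high, on the bench. Origin: centre of its underside. Leave alone.
- bur_tin: Loose round metal tin, 52 mm in diameter, 45 mm high, beside the cradle. Origin: centre of its underside. Leave alone.
- bench_brush: Loose wooden bench brush, 150 mm long, under 30 mm high, lying on the bench roughly along the world x axis between the unit and the cradle. Leave alone.
There are look-alikes about, which are no part of the job. What is meant by the cradle is not pink, and is the smaller of those in its own colour. Leave any turquoise look-alike of the handpiece alone.

How it is judged:
By the outcome, as a careful person would: the job done as asked, in the order asked, and still so for the second after the job is handed in, with the robot touching nothing.
It also fails if it takes over 61 s, if anything falls off the work surface, if the arm or the gripper's body presses on something with over 40 N, if the wrist force passes 120 N, or if a joint passes its speed limit or range.

## Working session

There is one attempt and no reset: what is moved stays moved. The work goes in short steps, Python scripts to look and compute and a tool call to move; the robot and the scene stay as the last step left them, time stands still between calls to the robot, and variables do not carry over. Pictures are saved under pics/ and viewed, at most 10 in all, crops included, and the job is handed in when it is done.

Besides the shell and the picture viewer there is one more tool, called after "Request:" in YAML: its name, and indented under it one key for each argument. apply_moves: Moves the arm, as the interface text tells. Its arguments: {"type":"object","properties":{"rows":{"type":"array","items":{"type":"array","items":{"type":"number"}}},"claw":{"type":"number"},"newtons":{"type":"number"}},"required":["rows"]}

```bash
mkdir -p pics; cat > h.py <<'E'
import numpy as np, cv2
from scipy.spatial.transform import Rotation as R
from bench import r
def ray(p,px):
    K=np.array(p["intrinsics"]);d=np.linalg.inv(K)@[px[0],px[1],1]
    A=np.array(p["attitude"])
    if A.shape!=(3,3): A=R.from_rotvec(A).as_matrix() if A.size==3 else R.from_quat(A).as_matrix()
    return np.array(p["eye"]),A@(d*[1,-1,-1])
def onz(p,px,z):
    e,d=ray(p,px); return e+d*(z-e[2])/d[2]
def proj(p,X):
    A=np.array(p["attitude"]);c=A.T@(np.array(X)-p["eye"])
    q=np.array(p["intrinsics"])@(c*[1,-1,-1]);return q[:2]/q[2]
def save(p,n): cv2.imwrite("pics/"+n,p["pixels"][:,:,::-1])
E
python3 - <<'E'
from h import *
for n in ["scene","side"]:
    p=r.grab_frame(n);save(p,n+"1.png")
    print(n,[k for k in p],np.round(p["eye"],3),np.array(p["attitude"]).shape)
    for t,z in [("unit",0),("lever_axis",.06),("lever_tip",.076),("dial_top",.084),("handpiece",.075),("nose_tip",.075),("cradle",0),("cradle_seat",.045),("paste_pot",.06),("spirit_bottle",0),("bur_tin",0),("bench_brush",0)]:
        print(t,[(round(d["conf"],2),np.round(d["point"]).tolist(),np.round(onz(p,d["point"],z)[:2],3).tolist()) for d in r.landmark_of(p,t)[:4]])
print(r.get_obs())
E
```

```text
scene ['pixels', 'intrinsics', 'eye', 'attitude', 'shot'] [ 0.952 -0.627  1.221] (3,)
unit [(0.6, [290.0, 344.0], [0.531, -0.172])]
lever_axis [(0.62, [293.0, 344.0], [0.558, -0.189])]
lever_tip [(0.64, [317.0, 336.0], [0.594, -0.15])]
dial_top [(0.52, [294.0, 366.0], [0.598, -0.238]), (0.45, [288.0, 347.0], [0.561, -0.211])]
handpiece [(0.96, [274.0, 324.0], [0.499, -0.181]), (0.92, [209.0, 286.0], [0.311, -0.19]), (0.84, [238.0, 416.0], [0.571, -0.388])]
nose_tip [(0.81, [246.0, 294.0], [0.396, -0.158]), (0.66, [296.0, 297.0], [0.496, -0.095]), (0.32, [382.0, 325.0], [0.697, -0.042])]
cradle [(0.69, [328.0, 181.0], [0.305, 0.303]), (0.57, [366.0, 242.0], [0.513, 0.181]), (0.38, [320.0, 337.0], [0.576, -0.115])]
cradle_seat [(0.8, [330.0, 167.0], [0.303, 0.315]), (0.67, [368.0, 229.0], [0.51, 0.191])]
paste_pot [(0.48, [368.0, 227.0], [0.512, 0.185]), (0.43, [332.0, 326.0], [0.601, -0.103])]
spirit_bottle [(0.85, [382.0, 322.0], [0.675, 0.002])]
bur_tin [(0.25, [289.0, 274.0], [0.409, -0.015])]
bench_brush [(0.94, [291.0, 269.0], [0.404, -0.001]), (0.2, [298.0, 366.0], [0.579, -0.20
[... 1279 characters left out ...]
: 1.3, 'joints': array([-0.10810924,  0.4769738 ,  0.02239815,  1.55538358, -0.01150574,
        1.10932237, -0.08310746]), 'qvel': array([-0.00134414,  0.00113287,  0.00167181, -0.00093304, -0.00099047,
       -0.00028981,  0.00052032]), 'tau': array([ 1.22665377e-03, -5.96315217e+01,  1.60687488e+00, -2.81536388e+01,
        1.24208280e-02,  1.76058689e-03, -2.94160941e-05]), 'tcp_pos': array([6.75019218e-01, 1.61878073e-05, 2.31332399e-01]), 'orientation': array([2.22145574e+00, 2.22141113e+00, 7.02783046e-05]), 'contact_force': array([-0.56019669, -0.22081705,  0.04157867]), 'moment': array([-0.01912893, -0.03727723,  0.03381478]), 'gripper_force': 0.0, 'grip_width': 0.08569609642367679}
```

View pics/scene1.png

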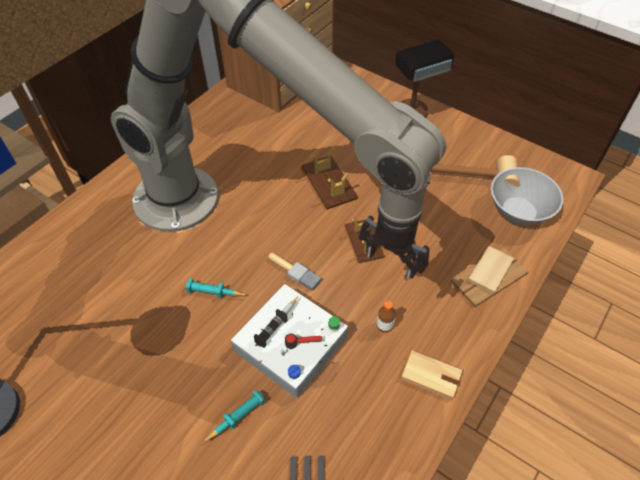

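View pics/side1.png

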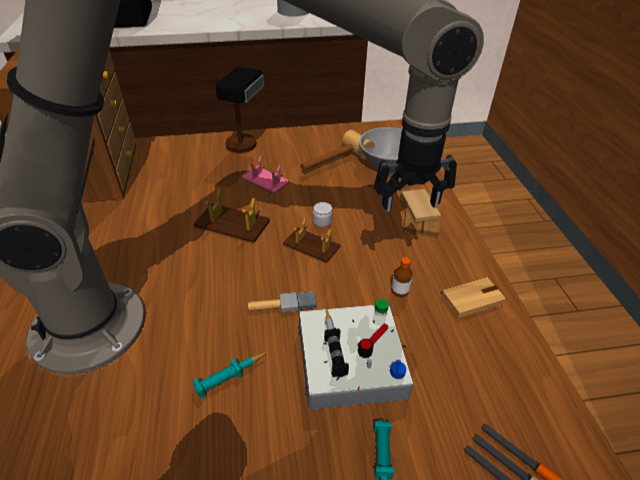

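The scene view shows the unit at about (290,340) with the handpiece lying at (270,328), nose up towards (296,298). The red lever points right from (291,341) to (320,338). In the side view the smaller dark cradle is at (311,244), the larger one at (232,222), the pink one at (265,178) and the tin at (322,214). I'll look at the cradle from above first.

Request:
apply_moves:
  rows:
    - [0.68,-0.68,-0.2,0,0,0]
    - [0.68,-0.68,-0.2,0,0,0]
    - [0.68,-0.68,-0.2,0,0,0]
    - [0.68,-0.68,-0.2,0,0,0]
    - [0.68,-0.68,-0.2,0,0,0]
  claw: 0.55

```text
clock: 1.92
tcp_pos: [0.5026, 0.1745, 0.2829]
orientation: [-2.212, -2.23, -0.004]
contact_force: [0.7, 0.2, -0.1]
grip_width: 0.0468
gripper_force: 0.0
```

```bash
python3 - <<'E'
from h import *
p=r.grab_frame("wrist");save(p,"w1.png");o=r.get_obs()
print(o["tcp_pos"],o["orientation"],o["clock"],o["grip_width"],p["eye"],p["attitude"])
for t,z in [("cradle",0),("cradle_seat",.045),("bur_tin",0)]:
    print(t,[(round(d["conf"],2),np.round(d["point"]).tolist(),np.round(onz(p,d["point"],z)[:2],4).tolist()) for d in r.landmark_of(p,t)[:4]])
for d in r.outline_of(p,"cradle")[:3]:
    c=max(cv2.findContours(d["pixels"].astype(np.uint8),0,2)[0],key=cv2.contourArea)
    print(d["conf"],d["rect"],cv2.minAreaRect(c))
E
```

```text
[0.50414122 0.17186412 0.28221025] [2.2164048  2.22588044 0.00261881] 1.975 0.046949112952718426 [0.50118815 0.25259259 0.42600996] [-0.30769842 -0.00232132  0.00727156]
cradle [(0.94, [124.0, 65.0], [0.3103, 0.2996]), (0.92, [320.0, 184.0], [0.5045, 0.1833])]
cradle_seat [(0.97, [324.0, 192.0], [0.5079, 0.1836])]
bur_tin [(0.81, [366.0, 96.0], [0.5496, 0.2731]), (0.34, [324.0, 194.0], [0.5081, 0.173])]
0.83 [1.9, 1.2, 226.9, 153.2] ((118.46173858642578, 62.02757263183594), (209.309326171875, 105.83576965332031), 27.645973205566406)
0.74 [256.0, 117.9, 134.4, 128.0] ((322.0965270996094, 184.65863037109375), (124.31451416015625, 68.41114044189453), 40.23635482788086)
```

View pics/w1.png

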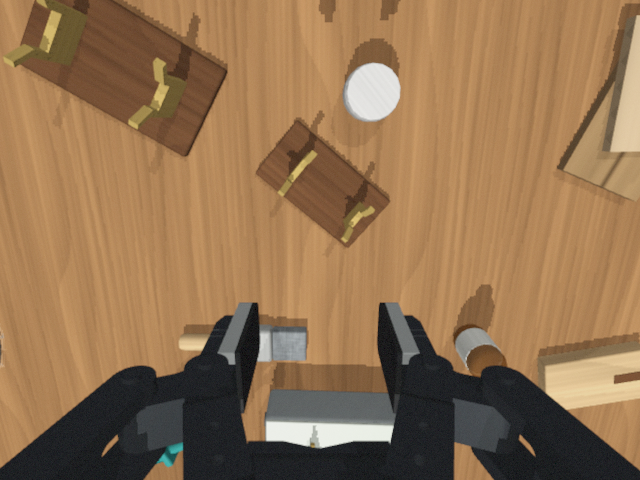

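The wrist view shows the small cradle with foot corners at about (299,120), (389,200), (346,246) and (257,172). Its forks are at (298,174), which looks wider, and (358,224). I'll fit the pose and check the fork assignment by projection.

```bash
sed -i 's/    A=np.array(p\["attitude"\]);c=A.T/    A=R.from_rotvec(p["attitude"]).as_matrix();c=A.T/' h.py; python3 - <<'E'
from h import *
p=r.grab_frame("wrist")
C=np.array([onz(p,c,.008)[:2] for c in [(299,120),(389,200),(346,246),(257,172)]])
ctr=C.mean(0);print("edges",[np.linalg.norm(C[i]-C[i-1]).round(4) for i in range(4)])
u=(C[1]-C[0])+(C[2]-C[3]);yaw=np.arctan2(u[1],u[0]);print("ctr",ctr,"yaw",np.degrees(yaw))
img=p["pixels"].copy()
big=cv2.resize(img[100:270,230:420],None,fx=3,fy=3,interpolation=cv2.INTER_CUBIC)
def P(x,y,z):
    w=[ctr[0]+x*np.cos(yaw)-y*np.sin(yaw),ctr[1]+x*np.sin(yaw)+y*np.cos(yaw),z]
    return tuple(((proj(p,w)-[230,100])*3).astype(int))
for x,w,f,c in [(-.033,.025,.034,(0,255,0)),(.042,.017,.038,(0,0,255))]:
    for s in(-1,1):
        cv2.circle(big,P(x,s*w/2,.047),3,c,-1);cv2.circle(big,P(x,0,f),2,c,-1)
for a in(-1,1):
    for b in(-1,1): cv2.circle(big,P(a*.065,b*.035,.008),3,(255,255,0),-1)
cv2.imwrite("pics/c1.png",big[:,:,::-1])
E
```

```text
edges [np.float64(0.0682), np.float64(0.1247), np.float64(0.0682), np.float64(0.1244)]
ctr [0.5108813  0.17629625] yaw -40.85483628198649
```

View pics/c1.png

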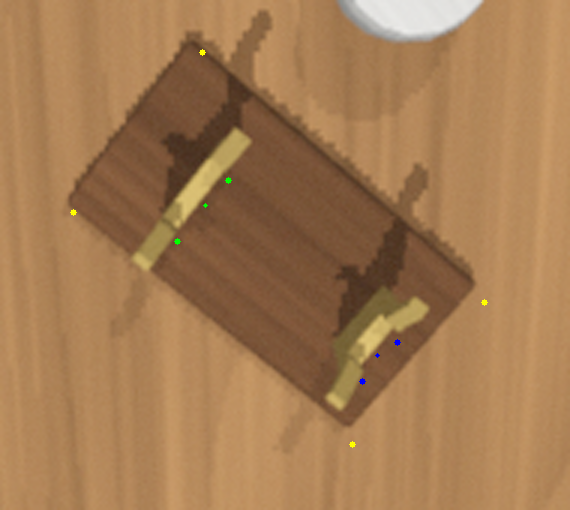

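Request:
apply_moves:
  rows:
    - [-1,0.0,0,0,0,0]
    - [-1,0.0,0,0,0,0]
    - [-1,0.0,0,0,0,0]
    - [-1,0,0,0,0,0]
    - [-1,0,0,0,0,0]

```text
clock: 2.85
tcp_pos: [0.5044, -0.087, 0.2811]
orientation: [2.233, 2.208, -0.003]
contact_force: [0.5, 0.3, 0.2]
grip_width: 0.0468
gripper_force: 0.0
```

Request:
apply_moves:
  rows:
    - [-0.4,0.0,0,0,0,0]
    - [-0.4,0.0,0,0,0,0]
    - [-0.4,0.0,0,0,0,0]
    - [-0.4,0,0,0,0,0]

```text
clock: 3.35
tcp_pos: [0.5052, -0.179, 0.2809]
orientation: [-2.22, -2.221, -0.0]
contact_force: [-0.3, -0.3, 0.6]
grip_width: 0.0471
gripper_force: 0.0
```

The projection shows both fork markers offset by the same (-10,-16) crop px, so the left fork is the wide one and the cradle's x axis points about -40°. The true foot corners in the crop are (192,38), (474,283), (348,425) and (70,203). Next I'll look at the unit.

```bash
python3 - <<'E'
from h import *
p=r.grab_frame("wrist");save(p,"w2.png");o=r.get_obs()
print(o["tcp_pos"],o["orientation"],o["clock"],p["eye"],p["attitude"])
# cradle, camera pose from the earlier shot (offset unchanged)
q=dict(p);q["eye"]=np.array([0.50118815,0.25259259,0.42600996])+[0.0008,.0023,-.0006];q["attitude"]=np.array([-0.3077,0,0])
C=np.array([onz(q,np.array(c)/3+[230,100],.008)[:2] for c in [(192,38),(474,283),(348,425),(70,203)]])
u=(C[1]-C[0])+(C[2]-C[3]);v=(C[0]-C[3])+(C[1]-C[2]);print("cradle",C.mean(0),np.degrees(np.arctan2(u[1],u[0])),np.degrees(np.arctan2(-v[0],v[1])))
for t,z in [("lever_axis",.06),("lever_tip",.076),("dial_top",.084),("handpiece",.075),("nose_tip",.075),("paste_pot",.06),("bench_brush",0),("spirit_bottle",0)]:
    print(t,[(round(d["conf"],2),np.round(d["point"]).tolist(),np.round(onz(p,d["point"],z)[:2],4).tolist()) for d in r.landmark_of(p,t)[:3]])
E
```

```text
[ 0.50534217 -0.17846925  0.28096041] [-2.21883332e+00 -2.22275338e+00 -3.87432539e-04] 3.4 [ 0.50476986 -0.10066538  0.42397822] [-3.09354072e-01  8.68057139e-04  1.35305645e-04]
cradle [0.5053158  0.19083077] -39.7049742950344 -39.031250834051576
lever_axis [(0.61, [372.0, 217.0], [0.5553, -0.191]), (0.2, [347.0, 184.0], [0.5308, -0.1599])]
lever_tip [(0.67, [434.0, 176.0], [0.6058, -0.1507]), (0.38, [431.0, 267.0], [0.6104, -0.2357])]
dial_top [(0.79, [427.0, 277.0], [0.6052, -0.2428])]
handpiece [(0.97, [311.0, 207.0], [0.498, -0.1784]), (0.86, [115.0, 184.0], [0.3252, -0.1576]), (0.64, [350.0, 352.0], [0.5372, -0.3279])]
nose_tip [(0.87, [340.0, 415.0], [0.5273, -0.4054]), (0.77, [309.0, 104.0], [0.4971, -0.0915]), (0.64, [182.0, 150.0], [0.3871, -0.1285])]
paste_pot [(0.97, [435.0, 118.0], [0.6069, -0.102])]
bench_brush [(0.84, [224.0, 12.0], [0.4156, -0.0071]), (0.41, [429.0, 268.0], [0.6308, -0.2658])]
spirit_bottle [(0.76, [514.0, 5.0], [0.6883, -0.0015])]
```

View pics/w2.png

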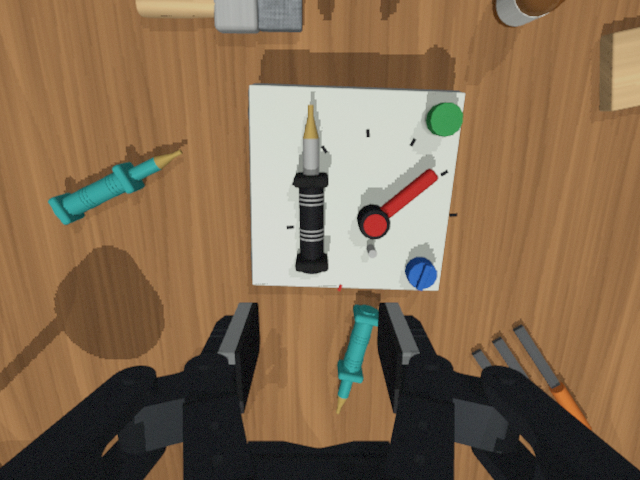

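The wrist view shows the handpiece vertical at column 311, with collars at rows 180 and 263 and the nose at row 101. The hub is at (374,222) and the lever tip at (433,175), pot and dial clear. I'll go down above the handpiece with the claw partly open, so its back clears the hub.

Request:
apply_moves:
  rows:
    - [0,-0.028,0.2,0,0,0]
    - [0,-0.028,0.4,0,0,0]
    - [0,-0.028,0.6,0,0,0]
    - [0,-0.028,0.66,0,0,0]
    - [0,-0.028,0.66,0,0,0]
  claw: 0.45

```text
clock: 4.42
tcp_pos: [0.498, -0.18, 0.1163]
orientation: [-2.221, -2.221, 0.001]
contact_force: [0.3, -0.5, 0.9]
grip_width: 0.0385
gripper_force: 0.0
```

```bash
python3 - <<'E'
from h import *
p=r.grab_frame("wrist");save(p,"w3.png");o=r.get_obs()
print(o["tcp_pos"],o["orientation"],o["clock"],o["grip_width"])
for t,z in [("handpiece",.075),("nose_tip",.075),("lever_axis",.06),("paste_pot",.06)]:
    print(t,[(round(d["conf"],2),np.round(d["point"]).tolist(),np.round(onz(p,d["point"],z)[:2],4).tolist()) for d in r.landmark_of(p,t)[:3]])
E
```

```text
[ 0.49894909 -0.18027703  0.1174529 ] [2.22070317e+00 2.22043271e+00 1.20295772e-03] 4.475 0.03828551995083064
handpiece [(0.69, [316.0, 92.0], [0.4967, -0.0916]), (0.61, [320.0, 275.0], [0.4984, -0.1776])]
nose_tip [(0.84, [101.0, 173.0], [0.3972, -0.1265]), (0.76, [316.0, 91.0], [0.4967, -0.0912])]
lever_axis [(0.74, [422.0, 290.0], [0.5543, -0.1927])]
paste_pot [(0.9, [548.0, 121.0], [0.6075, -0.1041])]
```

View pics/w3.png

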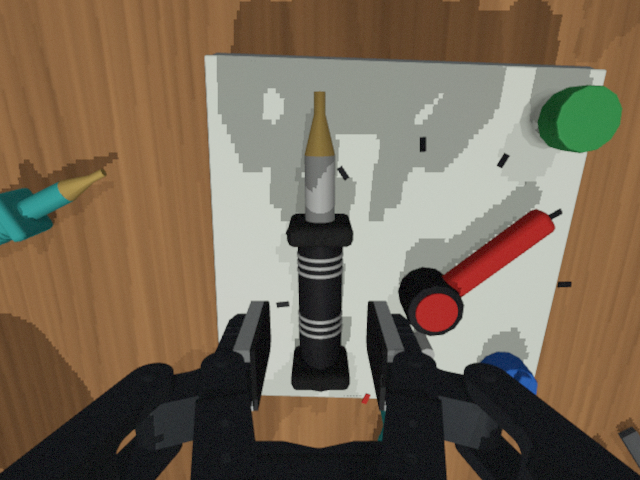

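The handpiece is centred between the fingers at column 320, with the front collar at row 231 and the rear one at row 367. The right finger clears the hub at (432,300). Descend and grip.

Request:
apply_moves:
  rows:
    - [0.012,0,0.1,0,0,0]
    - [0.012,0,0.18,0,0,0]
    - [0.012,0,0.21,0,0,0]
    - [0.012,0,0.21,0,0,0]

```text
clock: 5.18
tcp_pos: [0.4983, -0.1771, 0.0642]
orientation: [2.221, 2.221, 0.0]
contact_force: [0.1, 0.4, -1.0]
grip_width: 0.0382
gripper_force: 0.0
```

Request:
apply_moves:
  rows:
    - [0,0,0,0,0,0]
    - [0,0,0,0,0,0]
    - [0,0,0,0,0,0]
    - [0,0,0,0,0,0]
    - [0,0,0,0,0,0]
  claw: 0
  newtons: 40

```text
clock: 5.8
tcp_pos: [0.4989, -0.1773, 0.0649]
orientation: [2.22, 2.22, 0.002]
contact_force: [-1.0, 0.2, 6.9]
grip_width: 0.0209
gripper_force: 39.3
```

Request:
apply_moves:
  rows:
    - [0,0,-0.12,0,0,0]
    - [0,0,-0.3,0,0,0]
    - [0,0,-0.54,0,0,0]
    - [0.1,0.05,-0.74,0,0,0]
    - [0.3,0.15,-0.74,0,0,0]

```text
clock: 6.42
tcp_pos: [0.5376, -0.1044, 0.2538]
orientation: [2.223, 2.209, 0.008]
contact_force: [1.0, -0.1, -2.0]
grip_width: 0.0205
gripper_force: 39.7
```

Request:
apply_moves:
  rows:
    - [0.2,0.1,0,0,0,0]
    - [0.4,0.2,0,0,0,0]
    - [0.6,0.29,0,0,0,0]
    - [0.84,0.34,0,0,0,0]
    - [0.84,0.34,0,0,0,0]

```text
clock: 7.05
tcp_pos: [0.6199, 0.1158, 0.2481]
orientation: [-2.208, -2.23, -0.003]
contact_force: [0.1, -0.6, -1.6]
grip_width: 0.0206
gripper_force: 39.7
```

Request:
apply_moves:
  rows:
    - [0.05,0,0,0,0,0]
    - [0.05,0,0,0,0,0]
    - [0.05,0,0,0,0,0]

```text
clock: 7.42
tcp_pos: [0.6205, 0.1193, 0.2489]
orientation: [2.223, 2.219, -0.0]
contact_force: [-0.7, 0.5, -1.4]
grip_width: 0.0203
gripper_force: 39.7
```

```bash
python3 - <<'E'
from h import *
p=r.grab_frame("wrist");save(p,"w4.png");o=r.get_obs();np.savez("w4.npz",eye=p["eye"],att=p["attitude"],K=p["intrinsics"])
print(o["tcp_pos"],o["orientation"],o["clock"],o["grip_width"],o["gripper_force"],np.round(o["joints"],2))
for t,z in [("cradle",0),("cradle_seat",.045),("handpiece",o["tcp_pos"][2]+.01),("nose_tip",o["tcp_pos"][2]+.01)]:
    print(t,[(round(d["conf"],2),np.round(d["point"]).tolist(),np.round(onz(p,d["point"],z)[:2],4).tolist()) for d in r.landmark_of(p,t)[:4]])
for d in r.outline_of(p,"cradle")[:3]: print(d["conf"],d["rect"])
E
```

```text
[0.62052235 0.11917775 0.24895179] [ 2.22315296e+00  2.21917665e+00 -2.99153767e-04] 7.475 0.02072647149140093 39.656365513801575 [-0.33  0.39  0.05  1.65 -0.02  1.1  -0.27]
cradle [(0.65, [198.0, 130.0], [0.5056, 0.1852])]
cradle_seat [(0.94, [182.0, 136.0], [0.5054, 0.1818])]
handpiece [(0.95, [41.0, 441.0], [0.5036, 0.0681]), (0.62, [321.0, 329.0], [0.6208, 0.1209])]
nose_tip [(0.82, [315.0, 92.0], [0.6189, 0.2046]), (0.73, [376.0, 305.0], [0.6415, 0.131])]
0.7 [118.9, 57.2, 157.2, 146.7]
0.63 [1.1, 0.0, 74.7, 99.0]
```

View pics/w4.png

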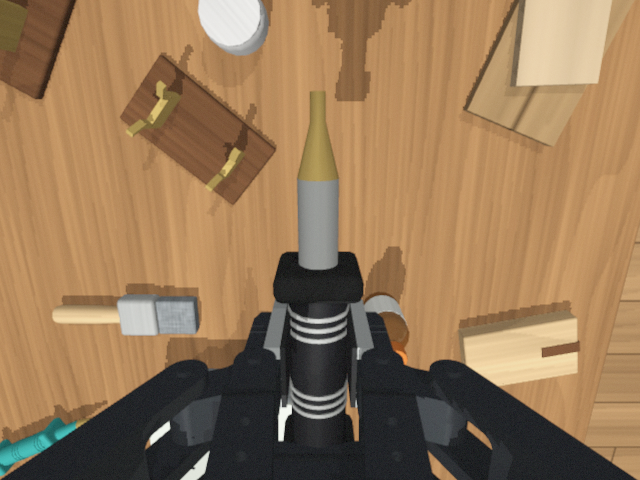

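The handpiece is held straight: nose tip at (317,93), front collar at row 277. The cradle foot is fully visible at left, with corners at about (163,55), (275,150), (233,203) and (121,118). I'll rectify the foot top plane and fit the rectangle.

```bash
python3 - <<'E'
from h import *
im=cv2.imread("pics/w4.png");d=np.load("w4.npz");p=dict(eye=d["eye"],attitude=d["att"],intrinsics=d["K"])
W=[(0.41,0.28,.008),(0.61,0.28,.008),(0.61,0.10,.008),(0.41,0.10,.008)]  # 0.5 mm/px
H=cv2.getPerspectiveTransform(np.float32([proj(p,w) for w in W]),np.float32([(0,0),(400,0),(400,360),(0,360)]))
T=cv2.warpPerspective(im,H,(400,360),flags=cv2.INTER_CUBIC)
g=cv2.GaussianBlur(T,(5,5),0)[:,:,2].astype(int)
m=(g<118).astype(np.uint8)
m=cv2.morphologyEx(m,cv2.MORPH_CLOSE,np.ones((25,25)));m=cv2.morphologyEx(m,cv2.MORPH_OPEN,np.ones((41,41)))
c=max(cv2.findContours(m,0,2)[0],key=cv2.contourArea);b=cv2.minAreaRect(c)
print(b,"ctr",.41+b[0][0]*.0005,.28-b[0][1]*.0005)
c0=np.array([.41+b[0][0]*.0005,.28-b[0][1]*.0005])
box=cv2.boxPoints(b).astype(int);cv2.polylines(T,[box],True,(0,255,0),1)
yaw=np.radians(-39.5)
for x,w,z,top in [(-.033,.025,.034,.047),(.042,.017,.038,.047)]:
    for y,zz in [(-w/2,top),(w/2,top),(0,z)]:
        X=[c0[0]+x*np.cos(yaw)-y*np.sin(yaw),c0[1]+x*np.sin(yaw)+y*np.cos(yaw),zz]
        q=cv2.perspectiveTransform(np.float32([[proj(p,X)]]),H)[0,0];cv2.circle(T,tuple(int(v) for v in q),2,(255,0,255),-1)
cv2.imwrite("pics/t4.png",cv2.resize(T,None,fx=1.6,fy=1.6))
E
```

```text
Traceback (most recent call last):
ValueError: max() iterable argument is empty
```

```bash
cat > fit.py <<'E'
from h import *
im=cv2.imread("pics/w4.png");d=np.load("w4.npz");p=dict(eye=d["eye"],attitude=d["att"],intrinsics=d["K"])
W=[(0.41,0.28,.008),(0.61,0.28,.008),(0.61,0.10,.008),(0.41,0.10,.008)]  # 0.5 mm/px
H=cv2.getPerspectiveTransform(np.float32([proj(p,w) for w in W]),np.float32([(0,0),(400,0),(400,360),(0,360)]))
T=cv2.warpPerspective(im,H,(400,360),flags=cv2.INTER_CUBIC)
g=cv2.GaussianBlur(T,(5,5),0)[:,:,2]
t,m=cv2.threshold(g,0,1,cv2.THRESH_BINARY_INV+cv2.THRESH_OTSU);print("otsu",t,g[180,190],g[340,200])
m=cv2.morphologyEx(m,cv2.MORPH_CLOSE,np.ones((15,15)));m=cv2.morphologyEx(m,cv2.MORPH_OPEN,cv2.getStructuringElement(2,(25,25)))
for c in cv2.findContours(m,0,2)[0]:print(cv2.contourArea(c),cv2.minAreaRect(c))
c=max(cv2.findContours(m,0,2)[0],key=cv2.contourArea);b=cv2.minAreaRect(c)
c0=np.array([.41+b[0][0]*.0005,.28-b[0][1]*.0005]);print("ctr",c0)
cv2.polylines(T,[cv2.boxPoints(b).astype(int)],True,(0,255,0),1)
yaw=np.radians(-39.5)
for x,w,z,top in [(-.033,.025,.034,.047),(.042,.017,.038,.047)]:
    for y,zz in [(-w/2,top),(w/2,top),(0,z)]:
        X=[c0[0]+x*np.cos(yaw)-y*np.sin(yaw),c0[1]+x*np.sin(yaw)+y*np.cos(yaw),zz]
        q=cv2.perspectiveTransform(np.float32([[proj(p,X)]]),H)[0,0];cv2.circle(T,tuple(int(v) for v in q),2,(255,0,255),-1)
cv2.imwrite("pics/t4.png",cv2.resize(T,None,fx=1.6,fy=1.6))
E
python3 fit.py
```

```text
otsu 156.0 119 199
2285.0 ((388.5, 297.5), (122.99998474121094, 20.999996185302734), 90.0)
38221.0 ((200.68321228027344, 191.27584838867188), (261.503662109375, 162.88351440429688), 39.262264251708984)
ctr [0.51034161 0.18436208]
```

View pics/t4.png

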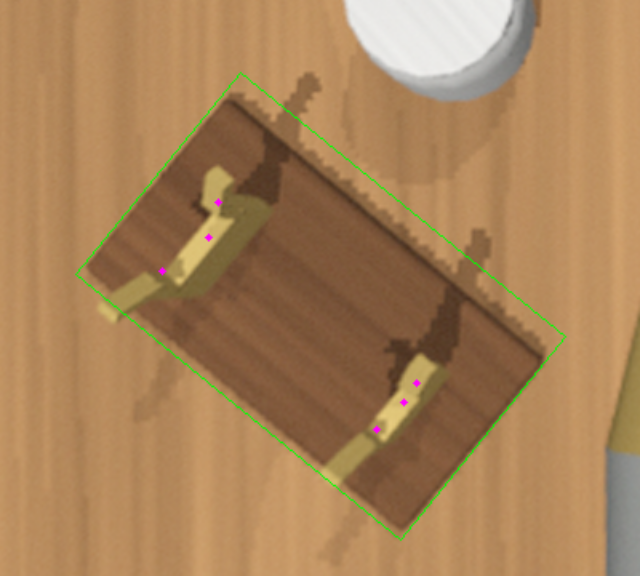

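The green box includes shadow on the upper right. The actual foot corners in this view are (230,95), (82,270), (402,530) and (543,355), which put the cradle at (0.508, 0.182) with yaw -39.4°. The fork markers agree with that shift, so I'll turn 129.4° clockwise above it.

Request:
apply_moves:
  rows:
    - [0.05,-0.09,0,0,0,0.11]
    - [0.1,-0.18,0,0,0,0.22]
    - [0.15,-0.27,0,0,0,0.33]
    - [0.2,-0.36,0,0,0,0.44]
    - [0.252,-0.45,0,0,0,0.55]

```text
clock: 8.35
tcp_pos: [0.5074, 0.1838, 0.2489]
orientation: [-2.951, -1.079, -0.001]
contact_force: [0.3, 0.4, -1.5]
grip_width: 0.0205
gripper_force: 39.7
```

Request:
apply_moves:
  rows:
    - [0,0,0,0,0,0.11]
    - [0,0,0,0,0,0.22]
    - [0,0,0,0,0,0.33]
    - [0,0,0,0,0,0.44]
    - [0,0,0,0,0,0.55]

```text
clock: 8.98
tcp_pos: [0.5081, 0.1834, 0.249]
orientation: [-3.131, 0.256, -0.0]
contact_force: [0.8, 0.0, -0.6]
grip_width: 0.0204
gripper_force: 39.7
```

Request:
apply_moves:
  rows:
    - [0,0,0,0,0,0.11]
    - [0,0,0,0,0,0.22]
    - [0,0,0,0,0,0.338]
    - [0,0,0,0,0,0.338]
    - [0,0,0,0,0,0.338]

```text
clock: 9.6
tcp_pos: [0.508, 0.1835, 0.2489]
orientation: [-2.959, 1.054, -0.0]
contact_force: [-0.4, 0.4, -2.2]
grip_width: 0.0201
gripper_force: 39.7
```

```bash
cat > go.py <<'E'
from h import *
import sys
def go(x,y,z,yaw):
    "print shift/turn in move units to TCP x,y,z with tool x at yaw (deg), pointing down"
    o=r.get_obs();A=R.from_rotvec(o["orientation"]);t=A.as_matrix()
    c,s=np.cos(np.radians(yaw)),np.sin(np.radians(yaw))
    G=np.array([[c,s,0],[s,-c,0],[0,0,-1]])
    print("tcp",np.round(o["tcp_pos"],4),"yaw",np.degrees(np.arctan2(t[1,0],t[0,0])).round(2),"F",np.round(o["contact_force"],1),"grip",o["grip_width"].round(4),"t",o["clock"],"q",np.round(o["joints"],2))
    print("move",np.round(t.T@(np.array([x,y,z])-o["tcp_pos"])/.25,3),np.round(R.from_matrix(t.T@G).as_rotvec()/(np.pi/2),3))
if __name__=="__main__": go(*map(float,sys.argv[1:5]))
E
python3 go.py 0.5072 0.183 0.12 -39.4; python3 - <<'E'
from h import *
p=r.grab_frame("wrist");save(p,"w5.png");z=r.get_obs()["tcp_pos"][2]+.01
for t,z in [("cradle_seat",.045),("handpiece",z),("nose_tip",z)]:
    print(t,[(round(d["conf"],2),np.round(d["point"]).tolist(),np.round(onz(p,d["point"],z)[:2],4).tolist()) for d in r.landmark_of(p,t)[:4]])
E
```

```text
cradle_seat [(0.68, [355.0, 426.0], [0.2962, 0.3046])]
handpiece [(0.72, [320.0, 334.0], [0.5065, 0.1837])]
nose_tip [(0.71, [316.0, 92.0], [0.574, 0.1306]), (0.31, [318.0, 333.0], [0.5072, 0.1844])]Traceback (most recent call last):
  File "go.py", line 10, in <module>
    if __name__=="__main__": go(*map(float,sys.argv[1:5]))
                             ~~^^^^^^^^^^^^^^^^^^^^^^^^^^^
  File "go.py", line 8, in go
    print("tcp",np.round(o["tcp_pos"],4),"yaw",np.degrees(np.arctan2(t[1,0],t[0,0])).round(2),"F",np.round(o["contact_force"],1),"grip",o["grip_width"].round(4),"t",o["clock"],"q",np.round(o["joints"],2))
                                                                                                                                        ^^^^^^^^^^^^^^^^^^^^^
AttributeError: 'float' object has no attribute 'round'
```

Request:
apply_moves:
  rows:
    - [0,0.004,0.2,0,0,0]
    - [0,0.004,0.4,0,0,0]
    - [0,0.004,0.6,0,0,0]
    - [0,0.004,0.7,0,0,0]
    - [0,0.004,0.748,0,0,0]

```text
clock: 10.42
tcp_pos: [0.5068, 0.1824, 0.0604]
orientation: [2.956, -1.058, -0.002]
contact_force: [-0.8, 0.5, -0.8]
grip_width: 0.0207
gripper_force: 39.7
```

```bash
sed -i 's/o\["grip_width"\].round(4)/round(float(o["grip_width"]),4)/' go.py; python3 go.py 0.508 0.1823 0.035 -39.4; python3 - <<'E'
from h import *
p=r.grab_frame("wrist");q=r.grab_frame("side")
a=cv2.resize(p["pixels"][60:420,180:460],None,fx=1.4,fy=1.4)
s=proj(q,[.508,.182,.06]).astype(int);b=cv2.resize(q["pixels"][s[1]-45:s[1]+45,s[0]-45:s[0]+45],(400,400),interpolation=2)
c=np.zeros((504,800,3),np.uint8);c[:,:392]=a[:504,:392];c[50:450,400:]=b
cv2.imwrite("pics/w6.png",c[:,:,::-1])
E
```

```text
tcp [0.5068 0.1824 0.0604] yaw -39.38 F [-0.8  0.5 -0.8] grip 0.0207 t 10.425 q [-0.69  0.5   0.29  2.03 -0.23  0.64 -2.5 ]
move [ 0.004 -0.003  0.102] [0.001 0.    0.   ]
```

View pics/w6.png

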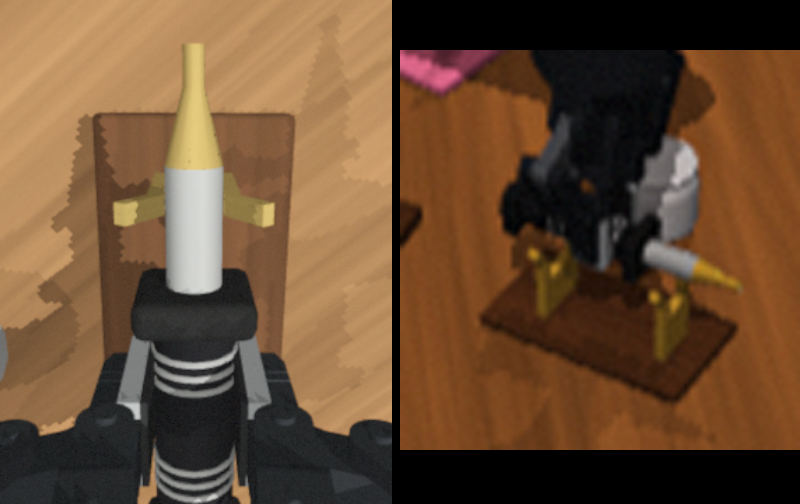

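The neck (column 194) is centred between the narrow fork's tips (columns 120 and 268), and the foot edges are symmetric about it. Lower gently.

Request:
apply_moves:
  rows:
    - [0.002,-0.002,0.025,0,0,0]
    - [0.002,-0.002,0.05,0,0,0]
    - [0.002,-0.002,0.075,0,0,0]
    - [0.002,-0.002,0.09,0,0,0]
    - [0.002,-0.002,0.09,0,0,0]

```text
clock: 11.15
tcp_pos: [0.5079, 0.1827, 0.039]
orientation: [2.957, -1.059, -0.001]
contact_force: [0.5, 0.7, -1.9]
grip_width: 0.0207
gripper_force: 39.7
```

Request:
apply_moves:
  rows:
    - [0,0,0.006,0,0,0]
    - [0,0,0.012,0,0,0]
    - [0,0,0.012,0,0,0]

```text
clock: 11.52
tcp_pos: [0.5081, 0.1828, 0.0363]
orientation: [2.957, -1.06, -0.0]
contact_force: [-0.3, 0.3, -1.2]
grip_width: 0.02
gripper_force: 39.7
```

Request:
apply_moves:
  rows:
    - [0,0,0.004,0,0,0]
    - [0,0,0.008,0,0,0]
    - [0,0,0.008,0,0,0]

```text
clock: 11.9
tcp_pos: [0.5082, 0.1829, 0.0347]
orientation: [-2.957, 1.06, 0.0]
contact_force: [-1.8, 0.3, 3.8]
grip_width: 0.0201
gripper_force: 40.4
```

It is seated, with an upward force of about 5 N. Release.

Request:
apply_moves:
  rows:
    - [0,0,0,0,0,0]
    - [0,0,0,0,0,0]
    - [0,0,0,0,0,0]
    - [0,0,0,0,0,0]
  claw: 0.45

```text
clock: 12.4
tcp_pos: [0.5081, 0.1828, 0.0343]
orientation: [2.957, -1.06, -0.0]
contact_force: [-0.4, -0.0, -0.4]
grip_width: 0.0386
gripper_force: 0.0
```

Request:
apply_moves:
  rows:
    - [0,0,-0.05,0,0,0]
    - [0,0,-0.15,0,0,0]
    - [0,0,-0.35,0,0,0]
    - [0,0,-0.6,0,0,0]
    - [0,0,-0.8,0,0,0]

```text
clock: 13.02
tcp_pos: [0.5084, 0.1827, 0.2377]
orientation: [-2.956, 1.06, -0.002]
contact_force: [0.7, 1.1, -0.7]
grip_width: 0.0383
gripper_force: 0.0
```

```bash
python3 - <<'E'
from h import *
p=r.grab_frame("wrist");q=r.grab_frame("side")
for t,z in [("handpiece",.045),("nose_tip",.045)]:
  for c in (p,q): print(t,[(round(d["conf"],2),np.round(d["point"]).tolist(),np.round(onz(c,d["point"],z)[:2],4).tolist()) for d in r.landmark_of(c,t)[:4]])
a=p["pixels"][0:400,120:520]
s=proj(q,[.508,.182,.05]).astype(int);b=cv2.resize(q["pixels"][s[1]-40:s[1]+40,s[0]-40:s[0]+40],(400,400),interpolation=2)
cv2.imwrite("pics/w7.png",np.hstack([a,b])[:,:,::-1])
E
python3 go.py 0.53 -0.12 0.2 90
```

```text
handpiece [(0.6, [320.0, 211.0], [0.5067, 0.182]), (0.42, [320.0, 198.0], [0.5156, 0.1752])]
handpiece [(0.91, [225.0, 379.0], [0.2943, -0.1979]), (0.87, [383.0, 460.0], [0.5426, -0.3844]), (0.7, [311.0, 234.0], [0.5083, 0.1786]), (0.33, [398.0, 289.0], [0.6686, -0.0294])]
nose_tip [(0.76, [315.0, 108.0], [0.5746, 0.1315])]
nose_tip [(0.94, [262.0, 351.0], [0.3651, -0.148]), (0.74, [342.0, 242.0], [0.5774, 0.1355]), (0.63, [346.0, 361.0], [0.5208, -0.1937])]
tcp [0.5073 0.1825 0.2336] yaw -39.42 F [ 0.1 -0.6  0.4] grip 0.0387 t 13.325 q [-0.78  0.26  0.38  1.9  -0.11  1.01 -2.61]
move [0.839 0.877 0.135] [-0.000e+00  1.000e-03 -1.438e+00]
```

View pics/w7.png

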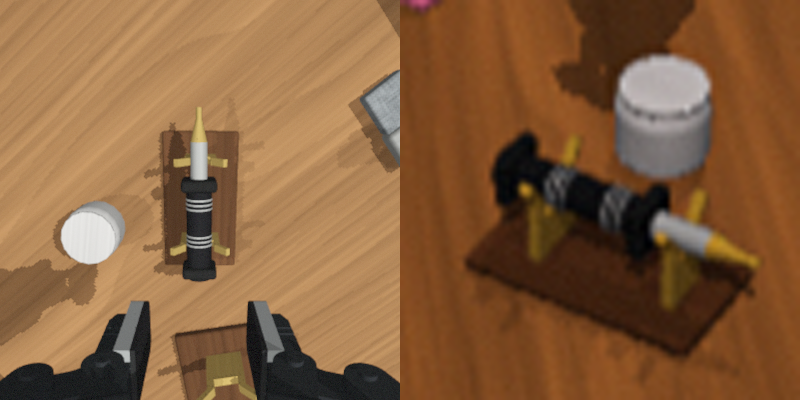

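The handpiece lies home: nose at (199,108) in the left half, body in the wide fork at row 245, neck in the narrow one at row 160, and the side view agrees. That was the last picture to view, so I go on to the lever by numbers.

Request:
apply_moves:
  rows:
    - [0.12,0.09,0,0,0,-0.11]
    - [0.24,0.18,0,0,0,-0.22]
    - [0.36,0.27,0,0,0,-0.33]
    - [0.48,0.36,0,0,0,-0.44]
    - [0.6,0.44,0,0,0,-0.55]
  claw: 0
  newtons: 20

```text
clock: 13.95
tcp_pos: [0.5532, 0.0012, 0.2326]
orientation: [3.128, 0.284, -0.005]
contact_force: [-0.2, 0.9, 0.5]
grip_width: -0.0001
gripper_force: 0.0
```

Request:
apply_moves:
  rows:
    - [0,0,0,0,0,-0.11]
    - [0,0,0,0,0,-0.22]
    - [0,0,0,0,0,-0.33]
    - [0,0,0,0,0,-0.44]
    - [0,0,0,0,0,-0.55]

```text
clock: 14.58
tcp_pos: [0.553, 0.0024, 0.2324]
orientation: [-2.721, -1.568, 0.005]
contact_force: [0.5, 0.6, 0.3]
grip_width: 0.0001
gripper_force: 0.0
```

```bash
python3 go.py 0.53 -0.23 0.2 76; python3 - <<'E'
from h import *
p=r.grab_frame("wrist");q=r.grab_frame("side")
for t,z in [("lever_axis",.06),("lever_tip",.076),("dial_top",.084),("paste_pot",.06)]:
  for c in (p,q): print(t,[(round(d["conf"],2),np.round(d["point"]).tolist(),np.round(onz(c,d["point"],z)[:2],4).tolist()) for d in r.landmark_of(c,t)[:3]])
E
python3 go.py 0.6086 -0.186 0.15 76
```

```text
tcp [0.553  0.0024 0.2324] yaw 59.9 F [0.5 0.6 0.3] grip 0.0001 t 14.575 q [-0.26  0.28  0.18  1.86 -0.06  1.02 -0.59]
move [-0.85   0.387  0.131] [-0.002  0.001 -0.179]
lever_axis []
lever_axis [(0.73, [364.0, 352.0], [0.5557, -0.1876]), (0.61, [397.0, 291.0], [0.66, -0.0488])]
lever_tip [(0.81, [462.0, 339.0], [0.6063, -0.1497])]
lever_tip [(0.86, [390.0, 326.0], [0.6154, -0.1491])]
dial_top []
dial_top [(0.75, [400.0, 364.0], [0.6081, -0.2378]), (0.71, [343.0, 242.0], [0.5706, 0.0948])]
paste_pot [(0.94, [433.0, 289.0], [0.6053, -0.1039])]
paste_pot [(0.76, [378.0, 312.0], [0.6046, -0.0994])]
tcp [0.5541 0.0026 0.2342] yaw 59.53 F [-0.5  0.8 -0.1] grip 0.0004 t 15.075 q [-0.27  0.28  0.18  1.85 -0.06  1.02 -0.59]
move [-0.54   0.571  0.337] [-0.     0.    -0.183]
```

Request:
apply_moves:
  rows:
    - [-0.14,0.14,0,0,0,-0.09]
    - [-0.28,0.28,0.05,0,0,-0.18]
    - [-0.42,0.42,0.15,0,0,-0.183]
    - [-0.54,0.57,0.3,0,0,-0.183]
    - [-0.54,0.57,0.337,0,0,-0.183]

```text
clock: 15.7
tcp_pos: [0.6071, -0.1908, 0.1472]
orientation: [-2.481, -1.926, 0.007]
contact_force: [-1.1, 0.1, 0.2]
grip_width: 0.0002
gripper_force: 0.0
```

```bash
python3 go.py 0.6086 -0.186 0.068 76
```

```text
tcp [ 0.6071 -0.1908  0.1472] yaw 75.66 F [-1.1  0.1  0.2] grip 0.0002 t 15.7 q [ 0.06  0.51  0.19  1.74 -0.11  0.91  0.05]
move [0.021 0.002 0.317] [-0.002  0.002 -0.004]
```

Request:
apply_moves:
  rows:
    - [0.01,0,0.15,0,0,0]
    - [0.01,0,0.28,0,0,0]
    - [0.01,0,0.317,0,0,0]
    - [0.01,0,0.317,0,0,0]

```text
clock: 16.2
tcp_pos: [0.6094, -0.1831, 0.0711]
orientation: [-2.474, -1.936, -0.0]
contact_force: [0.2, -0.7, 1.3]
grip_width: -0.0002
gripper_force: 0.0
```

```bash
cat > arc.py <<'E'
from h import *
import sys
C=np.array([.555,-.191]);ph=[float(a) for a in sys.argv[2:]];rad=float(sys.argv[1])
o=r.get_obs();t=R.from_rotvec(o["orientation"]).as_matrix();d=o["tcp_pos"][:2]-C
print("tcp",np.round(o["tcp_pos"],4),"phi",np.degrees(np.arctan2(d[1],d[0])).round(1),"r",np.linalg.norm(d).round(4),"F",np.round(o["contact_force"],1))
for a in ph:
    w=C+rad*np.array([np.cos(np.radians(a)),np.sin(np.radians(a))])
    print(a,np.round(t.T@np.append(w-o["tcp_pos"][:2],.068-o["tcp_pos"][2])/.25,3))
E
python3 arc.py .05 20 35 50 65 80
```

```text
tcp [ 0.6094 -0.1831  0.0711] phi 8.3 r 0.055 F [ 0.2 -0.7  1.3]
20.0 [ 0.028 -0.038  0.012]
35.0 [ 0.068 -0.072  0.012]
50.0 [ 0.096 -0.116  0.012]
65.0 [ 0.113 -0.165  0.012]
80.0 [ 0.116 -0.217  0.012]
```

Request:
apply_moves:
  rows:
    - [0.028,-0.038,0.008,0,0,0]
    - [0.068,-0.072,0.008,0,0,0]
    - [0.096,-0.116,0.008,0,0,0]
    - [0.113,-0.165,0.008,0,0,0]
    - [0.116,-0.217,0.008,0,0,0]

```text
clock: 16.82
tcp_pos: [0.5633, -0.1414, 0.0691]
orientation: [2.474, 1.936, 0.002]
contact_force: [2.8, -1.9, 0.9]
grip_width: 0.0001
gripper_force: 1.2
```

```bash
python3 arc.py .05 95 110 125 140 155; python3 - <<'E'
from h import *
for n in("wrist","side"):
    p=r.grab_frame(n);print([(round(d["conf"],2),np.round(onz(p,d["point"],.076)[:2],4).tolist()) for d in r.landmark_of(p,"lever_tip")[:3]])
E
```

```text
tcp [ 0.5633 -0.1414  0.0691] phi 80.4 r 0.0503 F [ 2.8 -1.9  0.9]
95.0 [-0.011 -0.05   0.004]
110.0 [-0.034 -0.096  0.004]
125.0 [-0.069 -0.136  0.004]
140.0 [-0.112 -0.164  0.004]
155.0 [-0.162 -0.181  0.004]
[(0.76, [0.538, -0.1261]), (0.72, [0.6048, -0.0997])]
[(0.96, [0.5484, -0.1155])]
```

Contact has been made and the lever is moving (tip at about 100°). Continue round.

Request:
apply_moves:
  rows:
    - [-0.011,-0.05,0.002,0,0,0]
    - [-0.034,-0.096,0.002,0,0,0]
    - [-0.069,-0.136,0.002,0,0,0]
    - [-0.112,-0.164,0.002,0,0,0]
    - [-0.162,-0.181,0.002,0,0,0]

```text
clock: 17.65
tcp_pos: [0.5091, -0.171, 0.0683]
orientation: [-2.474, -1.935, -0.0]
contact_force: [2.5, 2.6, -0.1]
grip_width: -0.0002
gripper_force: 1.3
```

```bash
python3 arc.py .05 167 179 191 202 212
```

```text
tcp [ 0.5091 -0.171   0.0683] phi 156.5 r 0.05 F [ 2.5  2.6 -0.1]
167.0 [-0.037 -0.003  0.001]
179.0 [-0.078  0.002  0.001]
191.0 [-0.118  0.016  0.001]
202.0 [-0.151  0.035  0.001]
212.0 [-0.177  0.058  0.001]
```

Request:
apply_moves:
  rows:
    - [-0.037,-0.003,0,0,0,0]
    - [-0.078,0.002,0,0,0,0]
    - [-0.118,0.016,0,0,0,0]
    - [-0.151,0.035,0,0,0,0]
    - [-0.177,0.058,0,0,0,0]

```text
clock: 18.27
tcp_pos: [0.513, -0.2179, 0.068]
orientation: [-2.475, -1.934, 0.001]
contact_force: [-0.6, 2.0, -0.4]
grip_width: 0.0
gripper_force: 1.1
```

```bash
python3 arc.py .05 217 221 225 229 233 237; python3 - <<'E'
from h import *
for n in("wrist","side","scene"):
    p=r.grab_frame(n);print([(round(d["conf"],2),np.round(onz(p,d["point"],.076)[:2],4).tolist()) for d in r.landmark_of(p,"lever_tip")[:3]])
E
```

```text
tcp [ 0.513  -0.2179  0.068 ] phi -147.4 r 0.0499 F [-0.6  2.  -0.4]
217.0 [-0.01   0.011  0.   ]
221.0 [-0.019  0.022  0.   ]
225.0 [-0.026  0.034  0.   ]
229.0 [-0.033  0.046  0.   ]
233.0 [-0.039  0.059  0.   ]
237.0 [-0.044  0.072  0.   ]
[]
[(0.63, [0.5261, -0.2501])]
[(0.71, [0.5083, -0.2494])]
```

Request:
apply_moves:
  rows:
    - [-0.01,0.011,0,0,0,0]
    - [-0.019,0.022,0,0,0,0]
    - [-0.026,0.034,0,0,0,0]

```text
clock: 18.95
tcp_pos: [0.5199, -0.2254, 0.0682]
orientation: [-2.474, -1.935, 0.0]
contact_force: [-2.1, 2.1, 0.0]
grip_width: 0.0004
gripper_force: 0.9
```

Request:
apply_moves:
  rows:
    - [-0.006,0.012,0,0,0,0]
    - [-0.006,0.012,0,0,0,0]

```text
clock: 19.2
tcp_pos: [0.5228, -0.2282, 0.0683]
orientation: [2.475, 1.934, 0.0]
contact_force: [-0.2, 0.5, 0.1]
grip_width: 0.0002
gripper_force: 0.2
```

```bash
python3 arc.py .05 229 231 233 235 237 240 245; python3 - <<'E'
from h import *
for n in("wrist","side","scene"):
    p=r.grab_frame(n);print([(round(d["conf"],2),np.round(onz(p,d["point"],.076)[:2],4).tolist()) for d in r.landmark_of(p,"lever_tip")[:3]])
E
```

```text
tcp [ 0.5228 -0.2282  0.0683] phi -130.9 r 0.0492 F [-0.2  0.5  0.1]
229.0 [-0.003 -0.002  0.001]
231.0 [-0.006  0.004  0.001]
233.0 [-0.009  0.011  0.001]
235.0 [-0.011  0.017  0.001]
237.0 [-0.014  0.024  0.001]
240.0 [-0.017  0.034  0.001]
245.0 [-0.021  0.051  0.001]
[]
[(0.42, [0.5446, -0.2521])]
[(0.77, [0.529, -0.2535]), (0.73, [0.5597, -0.1961])]
```

Request:
apply_moves:
  rows:
    - [-0.006,0.014,0,0,0,0]
    - [-0.006,0.014,0,0,0,0]

```text
clock: 19.75
tcp_pos: [0.5249, -0.2295, 0.068]
orientation: [-2.473, -1.934, 0.001]
contact_force: [-3.2, 2.8, 2.2]
grip_width: -0.0
gripper_force: 1.9
```

Request:
apply_moves:
  rows:
    - [-0.004,0.012,0,0,0,0]
    - [-0.004,0.012,0,0,0,0]

```text
clock: 20.0
tcp_pos: [0.5253, -0.2299, 0.0676]
orientation: [-2.469, -1.932, 0.005]
contact_force: [-8.5, 6.5, 8.4]
grip_width: -0.0002
gripper_force: 5.4
```

The push has stalled at about 10 N, and the geometry gives a lever angle of about 257°, which is the off stop. Back off and check.

Request:
apply_moves:
  rows:
    - [0,-0.02,0,0,0,0]
    - [0,-0.06,0,0,0,0]
    - [0,-0.1,-0.02,0,0,0]
    - [0,-0.1,-0.2,0,0,0]
    - [0,-0.1,-0.4,0,0,0]

```text
clock: 20.62
tcp_pos: [0.503, -0.2257, 0.1693]
orientation: [-2.475, -1.934, 0.001]
contact_force: [1.0, -0.7, -1.0]
grip_width: 0.0002
gripper_force: 0.0
```

Request:
apply_moves:
  rows:
    - [-0.2,-0.05,-0.1,0,0,0]
    - [-0.4,-0.05,-0.2,0,0,0]
    - [-0.4,-0.05,-0.25,0,0,0]
    - [-0.4,-0.05,-0.25,0,0,0]

```text
clock: 21.12
tcp_pos: [0.4681, -0.3197, 0.2318]
orientation: [2.474, 1.933, 0.002]
contact_force: [-0.4, 1.3, -0.1]
grip_width: 0.0002
gripper_force: 0.0
```

```bash
python3 go.py 0.5 -0.3 0.24 76; python3 - <<'E'
from h import *
for n in("wrist","side","scene"):
    p=r.grab_frame(n);save(p,"f_"+n+".png")
    for t,z in [("lever_tip",.076),("lever_axis",.06),("dial_top",.084),("paste_pot",.06),("handpiece",.045)]:
        print(n,t,[(round(d["conf"],2),np.round(d["point"]).tolist(),np.round(onz(p,d["point"],z)[:2],4).tolist()) for d in r.landmark_of(p,t)[:4]])
    hsv=cv2.cvtColor(p["pixels"],cv2.COLOR_RGB2HSV);m=((hsv[...,0]<4)|(hsv[...,0]>176))&(hsv[...,1]>200)&(hsv[...,2]>100)
    c=proj(p,[.555,-.191,.08]);yy,xx=np.nonzero(m)
    k=np.hypot(xx-c[0],yy-c[1])<110; pts=np.array([onz(p,(a,b),.082)[:2] for a,b in zip(xx[k],yy[k])])
    if len(pts)>20:
        d=pts-[.555,-.191];rr=np.linalg.norm(d,axis=1);f=(rr>.025)&(rr<.075);an=np.degrees(np.arctan2(d[f,1],d[f,0]))%360
        print("red",f.sum(),"angle median",np.median(an).round(1),"outer",np.median(an[rr[f]>.05]).round(1))
E
```

```text
tcp [ 0.4681 -0.3197  0.2318] yaw 76.02 F [-0.4  1.3 -0.1] grip 0.0002 t 21.125 q [ 0.28  0.3   0.25  1.83 -0.09  1.02  0.33]
move [ 0.107  0.105 -0.033] [ 0.001 -0.     0.   ]
wrist lever_tip [(0.8, [389.0, 119.0], [0.5359, -0.2582])]
wrist lever_axis [(0.91, [394.0, 17.0], [0.5548, -0.1923])]
wrist dial_top []
wrist paste_pot []
wrist handpiece [(0.9, [72.0, 88.0], [0.3064, -0.1778]), (0.89, [411.0, 233.0], [0.5414, -0.3572])]
red 138 angle median 249.1 outer 249.7
side lever_tip [(0.62, [368.0, 378.0], [0.5465, -0.2525])]
side lever_axis [(0.96, [365.0, 352.0], [0.5576, -0.1886])]
side dial_top [(0.65, [398.0, 365.0], [0.6044, -0.24])]
side paste_pot [(0.55, [378.0, 310.0], [0.606, -0.093])]
side handpiece [(0.85, [383.0, 457.0], [0.5431, -0.3793]), (0.57, [224.0, 377.0], [0.2919, -0.194]), (0.48, [309.0, 232.0], [0.504, 0.1834])]
red 131 angle median 256.8 outer 256.8
scene lever_tip [(0.89, [264.0, 359.0], [0.5347, -0.2598]), (0.42, [378.0, 256.0], [0.587, 0.1116]), (0.21, [289.0, 342.0], [0.5532, -0.1966])]
scene lever_axis [(0.91, [290.0, 343.0], [0.5507, -0.192]), (0.62, [365.0, 230.0], [0.5111, 0.1718])]
scene dial_top [(0.65, [293.0, 368.0], [0.6005, -0.2437])]
scene paste_pot [(0.45, [334.0, 325.0], [0.6032, -0.0974]), (0.42, [293.0, 272.0], [0.442, -0.0374])]
scene handpiece [(0.77, [237.0, 415.0], [0.5566, -0.3817]), (0.5, [212.0, 288.0], [0.3044, -0.1792])]
```

The networks scatter over 250–257°, so I'll fit a projected arm model to the red pixels to settle it.

```bash
python3 - <<'E'
from h import *
from itertools import product
for n in("wrist","side","scene"):
    p=r.grab_frame(n);hsv=cv2.cvtColor(p["pixels"],cv2.COLOR_RGB2HSV)
    m=(((hsv[...,0]<5)|(hsv[...,0]>175))&(hsv[...,1]>170)&(hsv[...,2]>60)).astype(np.uint8)
    roi=np.zeros_like(m);cv2.circle(roi,tuple(int(v) for v in proj(p,[.545,-.225,.076])),int(np.linalg.norm(proj(p,[.545,-.225,.076])-proj(p,[.605,-.225,.076]))),1,-1)
    m&=roi;S=4;M=cv2.resize(m,None,fx=S,fy=S,interpolation=0);res=[]
    for a,dx,dy in product(np.arange(244,262,1.),np.arange(-.004,.0041,.002),np.arange(-.004,.0041,.002)):
        c,s=np.cos(np.radians(a)),np.sin(np.radians(a));q=[]
        for u,v,z in product((.014,.068),(-.006,.006),(.07,.082)): q.append(proj(p,[.555+dx+u*c-v*s,-.191+dy+u*s+v*c,z])*S)
        I=np.zeros_like(M);cv2.fillConvexPoly(I,cv2.convexHull(np.int32(q)),1)
        cap=np.int32([proj(p,[.555+dx+.011*np.cos(t),-.191+dy+.011*np.sin(t),.087])*S for t in np.arange(0,6.28,.3)]);cv2.fillConvexPoly(I,cap,1)
        res.append(((I&M).sum()/(I|M).sum(),a,dx,dy))
    res.sort(reverse=True);print(n,m.sum(),np.round(res[:5],3).tolist())
p=r.grab_frame("wrist")
im=cv2.imread("pics/w2.png")
E
```

```text
wrist 2125 [[0.849, 254.0, 0.0, 0.0], [0.845, 255.0, 0.0, 0.0], [0.843, 256.0, 0.0, 0.0], [0.824, 253.0, 0.0, 0.0], [0.815, 257.0, -0.002, 0.0]]
side 180 [[0.564, 256.0, 0.002, 0.002], [0.559, 257.0, 0.002, 0.002], [0.554, 255.0, 0.002, 0.002], [0.552, 253.0, 0.004, 0.002], [0.548, 254.0, 0.004, 0.002]]
scene 128 [[0.482, 255.0, 0.0, 0.0], [0.481, 255.0, 0.002, 0.0], [0.481, 251.0, 0.002, 0.0], [0.481, 257.0, 0.0, 0.0], [0.479, 258.0, 0.0, 0.0]]
```

All fits give about 255–256°, consistent with the stop. One confirming push at a larger radius is cheap.

```bash
python3 go.py 0.5045 -0.238 0.15 76
```

```text
tcp [ 0.4677 -0.3197  0.2308] yaw 76.05 F [-0.7 -0.3  0.1] grip -0.0002 t 22.225 q [ 0.28  0.3   0.26  1.83 -0.09  1.02  0.33]
move [0.353 0.064 0.323] [ 0.    -0.     0.001]
```

Request:
apply_moves:
  rows:
    - [0.2,0.03,0.1,0,0,0]
    - [0.353,0.064,0.25,0,0,0]
    - [0.353,0.064,0.4,0,0,0]
    - [0.353,0.064,0.6,0,0,0]
    - [0.353,0.064,0.647,0,0,0]

```text
clock: 22.85
tcp_pos: [0.5025, -0.237, 0.0664]
orientation: [-2.471, -1.933, 0.005]
contact_force: [0.3, -0.3, 0.0]
grip_width: 0.0002
gripper_force: 0.0
```

Request:
apply_moves:
  rows:
    - [0,0.02,0,0,0,0]
    - [0,0.04,0,0,0,0]
    - [0,0.055,0,0,0,0]
    - [0,0.055,0,0,0,0]

```text
clock: 23.35
tcp_pos: [0.5189, -0.2415, 0.07]
orientation: [2.473, 1.934, 0.002]
contact_force: [-0.1, 0.1, 0.6]
grip_width: 0.0003
gripper_force: 0.0
```

Request:
apply_moves:
  rows:
    - [0,0.012,0,0,0,0]
    - [0,0.012,0,0,0,0]

```text
clock: 23.6
tcp_pos: [0.521, -0.242, 0.0692]
orientation: [2.475, 1.935, 0.0]
contact_force: [0.0, -0.2, -0.0]
grip_width: -0.0003
gripper_force: 0.0
```

Request:
apply_moves:
  rows:
    - [0,0.01,0,0,0,0]
    - [0,0.01,0,0,0,0]

```text
clock: 23.85
tcp_pos: [0.5218, -0.2423, 0.0687]
orientation: [-2.473, -1.933, 0.003]
contact_force: [-5.0, 1.0, 3.4]
grip_width: 0.0003
gripper_force: 2.7
```

Request:
apply_moves:
  rows:
    - [0,0.01,0,0,0,0]
    - [0,0.01,0,0,0,0]

```text
clock: 24.1
tcp_pos: [0.5222, -0.2425, 0.0684]
orientation: [-2.471, -1.931, 0.006]
contact_force: [-10.6, 1.7, 7.8]
grip_width: -0.0002
gripper_force: 5.3
```

It stalls hard as soon as it touches, so the lever is at its stop. Retreat and hand in.

Request:
apply_moves:
  rows:
    - [0,-0.02,0,0,0,0]
    - [0,-0.06,0,0,0,0]
    - [0,-0.1,-0.02,0,0,0]
    - [0,-0.1,-0.2,0,0,0]
    - [0,-0.1,-0.4,0,0,0]

```text
clock: 24.72
tcp_pos: [0.5005, -0.2369, 0.17]
orientation: [-2.474, -1.935, 0.001]
contact_force: [0.8, -0.0, -0.1]
grip_width: 0.0003
gripper_force: 0.0
```

Request:
apply_moves:
  rows:
    - [0,0,-0.2,0,0,0]
    - [0,0,-0.2,0,0,0]
    - [0,0,-0.2,0,0,0]

```text
clock: 25.1
tcp_pos: [0.5009, -0.2369, 0.2189]
orientation: [-2.475, -1.935, -0.0]
contact_force: [-0.5, 0.3, -0.8]
grip_width: 0.0003
gripper_force: 0.0
```

```bash
python3 -c "
from bench import r
print(r.hand_in())"
```

```text
the job is handed in; nothing more can be done
None
```

The handpiece lies released in the small brass cradle, the red lever has been pushed anticlockwise until it stalled against its off stop (confirmed by a second push), and the job was handed in at about 25 s; no verdict came back.

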